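# Clamp a block in the bench vise

### The job

Clamp the rectangular aluminium block in the green vise for drilling: set it down upright on the two parallels against the fixed jaw, its long side along the jaw and about midway along it. Then let go of it and push the sliding jaw up until the block is held snugly between both jaws. The round stub and the angle bracket of the same metal are not wanted.

Things in the scene. Friction and masses are not known exactly. Their poses are not given: they have to be found in the camera images.
- block_center (a point): Centre of the loose block to clamp: solid aluminium, 44 mm (its x) by 60 mm (its y, the long side) by 54 mm high (its z), about 0.4 kg, a dark 16 mm drill spot in the middle of its top. It stands upright on the table. A round aluminium stub (46 mm across, 54 mm high) and an angle bracket (50 x 56 x 50 mm) stand near it, at least 40 mm away; the three swap places.
- vise: Green fixed vise, 240 (its x) x 90 mm. Origin: centre of its underside. Bed 32 mm up. Fixed jaw at the +x end (away from the robot): face at x = 85 mm, top 60 mm up. Two fixed parallels, 8 mm bars along y on the bed at x = 71 and 47 mm, tops 44 mm up. Clamped block: centre at x 63, y 0, 71 mm up, its y along the vise's y. It may be set down up to 14 mm short: the sliding jaw pushes it on.
- vise_jaw (a joint): Travel of the sliding jaw (m) along the vise's +x, growing as it closes; starts between 0 and 0.02. Its clamping face (80 mm wide, top 60 mm up) is at vise x = -15 mm + travel; the travel is 0.056 when it clamps the block. A push of about 4 N moves it and it stays where it is left.
- push_plate_top (a point): Middle of the top edge of the upright dark push plate at the rear (robot side) of the sliding jaw, 96 mm above the table. The plate is 12 mm thick (vise x), 50 mm wide (vise y) and stands free from 60 to 96 mm above the table; its middle is 49 mm behind the jaw's clamping face. Push its rear face towards the vise's +x to close the jaw.
Things that resemble listed ones, but are neither listed nor needed, are in the scene too. What is shaped like the part that bears block_center but blue or turquoise is not meant.

How it is judged:
By the outcome, as a careful person would: the job done as asked, in the order asked, and still so for the second after the job is handed in, with the robot touching nothing.
It also fails if it takes over 45 s, if anything falls off the work surface, if the arm or the gripper's body presses on something with over 40 N, if the wrist force passes 120 N, or if a joint passes its speed limit or range.

### The arm

A 6-joint arm with a two-finger parallel gripper is mounted at the origin on the work surface. World frame = base frame: x ahead of the robot, y to its left, z up, the work surface at z = 0. Lengths are in m, angles in degrees, forces in N, time in s.
With the tool pointing down it reaches from about 0.325 to 0.775 m from the base axis. Payload 5.5 kg.
Tool frame: the origin (TCP) lies at the centre of the arm's flange, where the gripper is bolted on; the fingertips stand 182 mm ahead of it and the grasp point (between the pads) lies 163 mm ahead of it; z points along the fingers, y is the direction in which the jaws open and shut (so a half turn about z gives the same grasp; the last joint's range is limited). The gripper opens to 88 mm and grips with 3 to 60 N. Pads are 20 mm wide; open, the fingers measure 115 mm over their backs; the gripper's body (75 mm by 178 mm) begins 61 mm behind the grasp point.
Start: joints at [-76.759, 5.22, 70.514, -0, 104.267, -3.249], TCP at [0.17, -0.575, 0.405] pointing down, gripper open.
Joint ranges: [-164.24, 164.24], [-49.07, 125.15], [9.68, 141.18], [-86.29, 266.29], [3.28, 154.24], [-151.56, 151.56]. Speed limits (degrees/s): [147.25, 147.25, 172.46, 180, 180, 180].

### API

Orientations are given as [roll, pitch, yaw] about the fixed x, y, z axes, in that order (R = Rz(yaw) Ry(pitch) Rx(roll)).
In Python, from station import r gives the robot as it stands. The module is installed in compiled form; this text tells all that it offers. Calls block until the motion is done:
- r.reach(position, orientation): joint-space move of the TCP to a pose.
- r.servo_line(position, rotation=None, speed=0.15): straight line of the TCP; rotation=None keeps the orientation; speed is the mean speed in m/s.
- r.move_joints(angles): joint-space move.
- r.let_go() and r.grab(squeeze=None): open the fingers fully, or close them until they stop; squeeze is the grip in N (None keeps the last).
- r.wait(seconds).
- r.inverse_kinematics(position, orientation): joint angles nearest the present ones, or None.
- r.sense(): the state.
- r.snapshot(name): name is "scene" or "top" or "wrist"; returns a dict with "frame" (400x640x3 uint8, red, green, blue), "fx", "fy", "cx", "cy" (pixels), "R" (3x3) and "t" (3): a world point X has camera coordinates R X + t. Camera axes: x right, y down, z forward; pixel columns grow to the right and rows downward; lengths in m; the calibration is good to about 2 mm. A picture is of the moment at which its call begins. There is no depth.
A pose or a line that the arm cannot do raises r.IKError and nothing moves.
- r.hand_in(): hands the job in, once; it reports no verdict.
The state is a dict: "clock": time; "joints": joint angles; "joint_vel": joint speeds; "joint_torque": joint torques, N m; "tcp_pos": TCP position; "orientation": TCP orientation; "contact_force": force on the tool from outside, world axes, zero at the start; "torque": the same for the moment, N m; "opening": finger opening in m.
Only numpy, scipy, OpenCV 4.12 (cv2) and the standard library are available. Lean on these libraries where they do the work, as an engineer would, in place of code of your own. Each camera call takes 0.05 s, during which the arm holds its last target.

## Working session

There is one attempt and no reset: what is moved stays moved. The work goes in short steps, each a Python script; the robot and the scene stay as the last script left them, time stands still between calls to the robot, and variables do not carry over. Pictures are saved under pics/ and viewed, and the job is handed in when it is done.

```bash
mkdir -p pics
python3 - <<'E'
from station import r
import cv2,pickle
s=r.sense();print(s['clock'],s['tcp_pos'],s['orientation'],s['opening'])
d={}
for n in("scene","top"):
    p=r.snapshot(n);d[n]=p
    cv2.imwrite(f"pics/{n}0.png",p["frame"][:,:,::-1]);print(n,p['fx'],p['cx'],p['cy'],p['R'],p['t'])
pickle.dump(d,open('d0.pkl','wb'))
E
```

```text
0.0 [ 0.17031642 -0.57538447  0.40350928] [-1.79889495e+02 -7.70949996e-03  1.64914458e+01] 0.08788244717118807
scene 485.1552557578181 320.5229375713859 190.39164629654042 [[-0.02330186  0.99961551 -0.01502816]
 [ 0.71287079  0.00607476 -0.70126909]
 [-0.70090817 -0.02705401 -0.71273825]] [-0.1220021  -0.31434232  1.65035987]
top 388.69787346975403 323.87253175442544 197.91478249789614 [[-0.02761181 -0.99947838  0.01674998]
 [-0.99699114  0.02632122 -0.07290997]
 [ 0.07243106 -0.01871276 -0.99719786]] [0.1631801  0.54029371 0.83152497]
```

View pics/scene0.png

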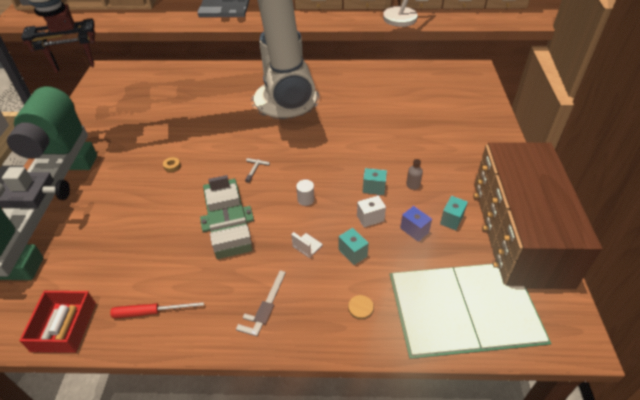

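View pics/top0.png

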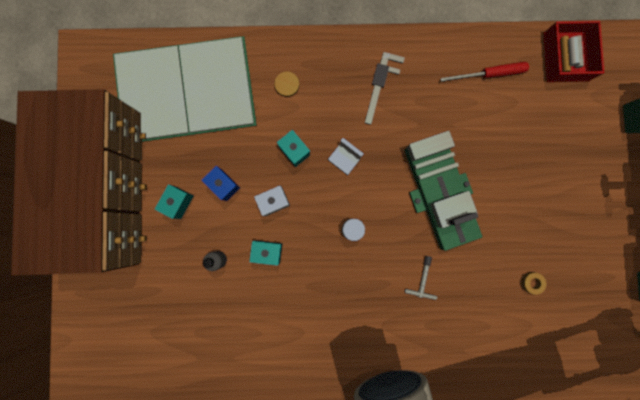

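The top view shows the white-metal block with its dark spot at about (271,201) and the vise at about (445,190), with its fixed jaw at about (432,147). I'll enlarge both.

Run:
```python
import cv2,numpy as np
a=cv2.imread('pics/top0.png')
c1=a[170:230,236:306];c2=a[120:260,390:500]
b=np.zeros((600,800,3),np.uint8)
z=cv2.resize(c1,None,fx=4.5,fy=4.5,interpolation=cv2.INTER_CUBIC);b[:z.shape[0],:z.shape[1]]=z
z=cv2.resize(c2,None,fx=4.2,fy=4.2,interpolation=cv2.INTER_CUBIC);b[:z.shape[0],330:330+z.shape[1]]=z
cv2.imwrite('pics/topz.png',b)
a=cv2.imread('pics/scene0.png')
b=np.zeros((600,800,3),np.uint8)
z=cv2.resize(a[190:240,345:400],None,fx=6,fy=6,interpolation=cv2.INTER_CUBIC);b[:z.shape[0],:z.shape[1]]=z
z=cv2.resize(a[165:265,190:265],None,fx=6,fy=6,interpolation=cv2.INTER_CUBIC);b[:z.shape[0],340:340+z.shape[1]]=z
cv2.imwrite('pics/scenez.png',b)
```

```text
(no output)
```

View pics/topz.png

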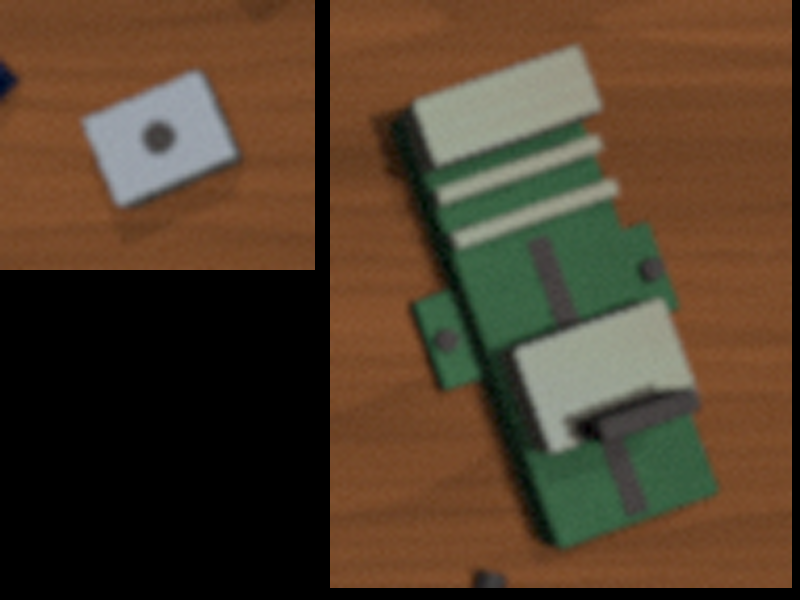

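View pics/scenez.png

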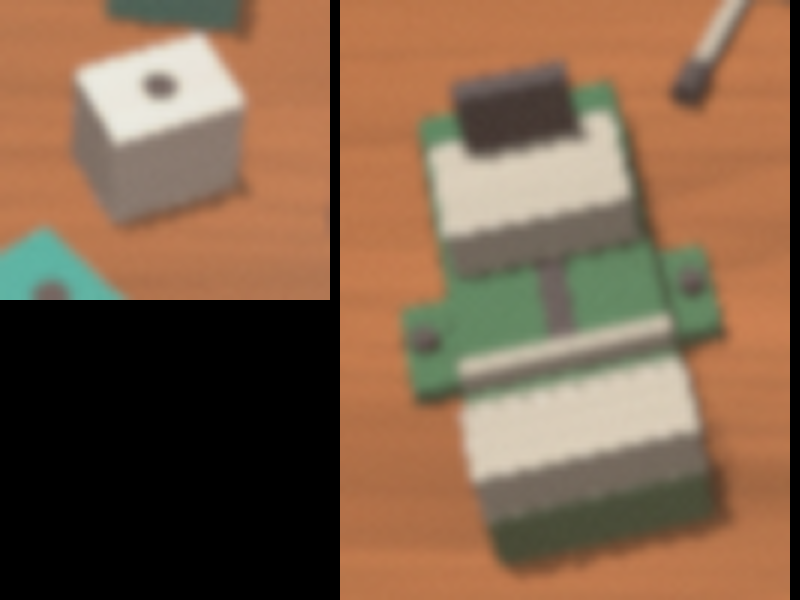

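```bash
cat > h.py <<'E'
import numpy as np,pickle,cv2
from scipy.optimize import least_squares
def px(p,X):
    c=np.asarray(X)@np.array(p['R']).T+np.array(p['t'])
    return np.c_[p['fx']*c[:,0]/c[:,2]+p['cx'],p['fy']*c[:,1]/c[:,2]+p['cy']]
def back(p,uv,z):
    R=np.array(p['R']);C=-R.T@np.array(p['t']);uv=np.asarray(uv,float)
    d=np.c_[(uv[:,0]-p['cx'])/p['fx'],(uv[:,1]-p['cy'])/p['fy'],np.ones(len(uv))]@R
    return C+d*((z-C[2])/d[:,2])[:,None]
def crop(pts,x0,y0,k,off=0):
    a=np.array(pts,float);a[:,0]-=off
    return (a+.5)/k-.5+[x0,y0]
def tf(q,L):
    c,s=np.cos(q[2]),np.sin(q[2]);L=np.asarray(L,float)
    return np.c_[q[0]+c*L[:,0]-s*L[:,1],q[1]+s*L[:,0]+c*L[:,1],L[:,2]]
E
python3 - <<'E'
from h import *
d=pickle.load(open('d0.pkl','rb'));T,S=d['top'],d['scene']
bt=crop([(83,122),(200,69),(240,158),(121,208)],236,170,4.5)
bs=crop([(78,75),(207,35),(243,98),(117,142)],345,190,6)
for n,p,uv in(('top',T,bt),('scene',S,bs)):
    W=back(p,uv,.054);e=np.diff(np.r_[W,W[:1]],axis=0);
    print(n,W.mean(0)[:2],np.linalg.norm(e,axis=1).round(4),np.degrees(np.arctan2(e[:,1],e[:,0])).round(1))
jt=crop([(412,100),(580,45),(601,108),(435,166)],390,120,4.2,330)
st=crop([(515,347),(665,298)],390,120,4.2,330)
rt=crop([(565,548),(717,490)],390,120,4.2,330)
js=crop([(460,405),(685,360),(700,435),(480,482)],190,165,6,340)
ss=crop([(443,238),(633,203)],190,165,6,340)
for n,p,a in(('T',T,jt),('S',S,js),('Tsl',T,st),('Ssl',S,ss)): print(n,back(p,a,.06)[:,:2].round(4).tolist())
print('rear',back(T,rt,.032).round(4).tolist())
print('platT',back(T,crop([(605,440),(698,407),(597,422),(692,392)],390,120,4.2,330),.096).round(4).tolist())
print('platS',back(S,crop([(455,85),(568,65)],190,165,6,340),.096).round(4).tolist())
def fit(use):
    def f(q):
        o=[]
        # top: left in image = +y. order far-left, far-right, near-right, near-left
        if 'T' in use:
            o.append(px(T,tf(q,[(q[4],.045,.06),(q[4],-.045,.06),(.085,-.045,.06),(.085,.045,.06)]))-jt)
            o.append(px(T,tf(q,[(-.015+q[3],.04,.06),(-.015+q[3],-.04,.06)]))-st)
            o.append(px(T,tf(q,[(-.12,.045,.032),(-.12,-.045,.032)]))-rt)
        if 'S' in use:
            o.append(px(S,tf(q,[(.085,-.045,.06),(.085,.045,.06),(q[4],.045,.06),(q[4],-.045,.06)]))-js)
            o.append(px(S,tf(q,[(-.015+q[3],-.04,.06),(-.015+q[3],.04,.06)]))-ss)
        return np.concatenate(o).ravel()
    s=least_squares(f,[.5,-.25,.3,.01,.12],loss='soft_l1');print(use,s.x.round(4),np.degrees(s.x[2]),f(s.x).round(1))
for u in('T','S','TS'):fit(u)
E
```

```text
top [0.53933143 0.25892327] [0.0594 0.0456 0.0595 0.0438] [ -66.9 -157.1  111.4   22.8]
scene [0.54036394 0.2643068 ] [0.0608 0.0388 0.0594 0.0407] [ 113.2   19.3  -64.8 -158.4]
T [[0.6519, -0.0336], [0.6779, -0.1198], [0.6455, -0.1288], [0.6182, -0.0437]]
S [[0.6411, -0.1278], [0.6166, -0.0408], [0.6554, -0.0299], [0.6797, -0.1129]]
Tsl [[0.5264, -0.0796], [0.5489, -0.1559]]
Ssl [[0.5504, -0.1518], [0.5293, -0.0744]]
rear [[0.4246, -0.1087, 0.032], [0.4518, -0.1884, 0.032]]
platT [[0.4793, -0.1093, 0.096], [0.4936, -0.1545, 0.096], [0.4879, -0.1059, 0.096], [0.5008, -0.152, 0.096]]
platS [[0.495, -0.1505, 0.096], [0.4823, -0.1042, 0.096]]
T [ 5.518e-01 -1.127e-01  3.101e-01 -1.000e-04  1.186e-01] 17.76644706975824 [ 0.   0.4 -0.2 -0.3  0.4 -0.5  0.1 -0.4 -0.1  0.6 -0.3 -0.4 -1.   0.4
  1.8  0.2]
S [ 0.5478 -0.1098  0.3043  0.0064  0.1256] 17.43399935523755 [ 0.1  0.4 -0.2 -0.4  0.3 -0.4 -1.1  0.5  0.4  0.3  0.2 -0.5]
TS [ 0.5511 -0.1116  0.3119  0.0012  0.1202] 17.873317999012787 [-0.8  0.1 -1.1 -0.6 -0.2 -0.1 -0.5  0.  -0.8  0.4 -1.  -0.6 -1.4  0.8
  1.4  0.5 -0.6  1.5 -0.8  0.5 -0.7 -1.2 -1.9 -0.2 -0.8 -0.1 -1.1 -1.1]
```

Two-view fits put the block at about (0.540, 0.261) with yaw about 22.5°, and the sizes match (60×44). The vise is at about (0.551, -0.112) with yaw about 17.8°. I'll refine both with the wrist camera, taking the vise first because it's on the way.

Run:
```python
from station import r
import cv2,pickle,numpy as np
d={}
r.reach([.52,-.12,.42],[180,0,17.8]);p=r.snapshot('wrist');d['v']=p
print(r.sense()['clock'],r.sense()['joints'])
r.reach([.54,.261,.36],[180,0,22.5]);r.wait(.2);d['b']=r.snapshot('wrist')
s=r.sense();print(s['clock'],s['tcp_pos'],s['orientation'],s['joints'])
pickle.dump(d,open('d1.pkl','wb'))
for k in d:cv2.imwrite(f'pics/w{k}.png',d[k]['frame'][:,:,::-1])
```

```text
2.2167 [-1.67358877e+01 -4.78745161e+00  7.89963234e+01 -1.21566071e-02
  1.05800222e+02  5.55414164e+01]
3.9 [0.54035093 0.26008855 0.36032595] [ 1.79995152e+02 -3.07817869e-02  2.24138686e+01] [ 2.24541965e+01  4.89448750e+00  7.53406249e+01 -4.94045482e-03
  9.97341092e+01  9.00394926e+01]
```

View pics/wv.png

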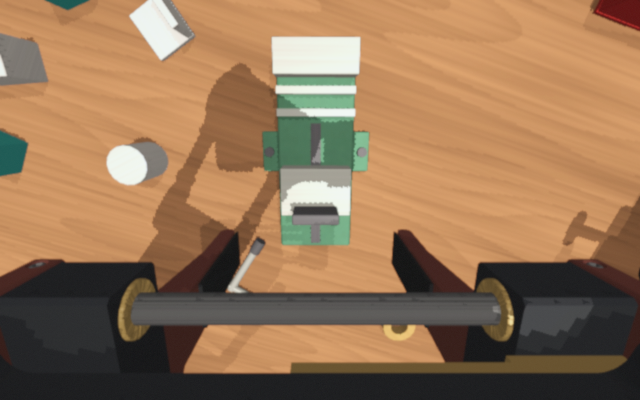

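View pics/wb.png

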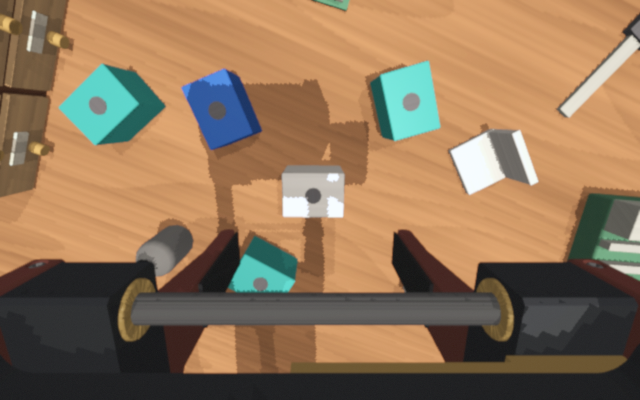

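The wrist views show the vise at (316,140), square in the image, and the block at (313,195), almost square. I'll zoom in for subpixel corners.

Run:
```python
import cv2,numpy as np
b=np.zeros((600,800,3),np.uint8)
z=cv2.resize(cv2.imread('pics/wv.png')[25:255,250:380],None,fx=2.6,fy=2.6,interpolation=cv2.INTER_CUBIC);b[:z.shape[0],:z.shape[1]]=z
z=cv2.resize(cv2.imread('pics/wb.png')[155:225,270:355],None,fx=5,fy=5,interpolation=cv2.INTER_CUBIC);b[:z.shape[0],350:350+z.shape[1]]=z
cv2.imwrite('pics/wz.png',b)
```

```text
(no output)
```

View pics/wz.png

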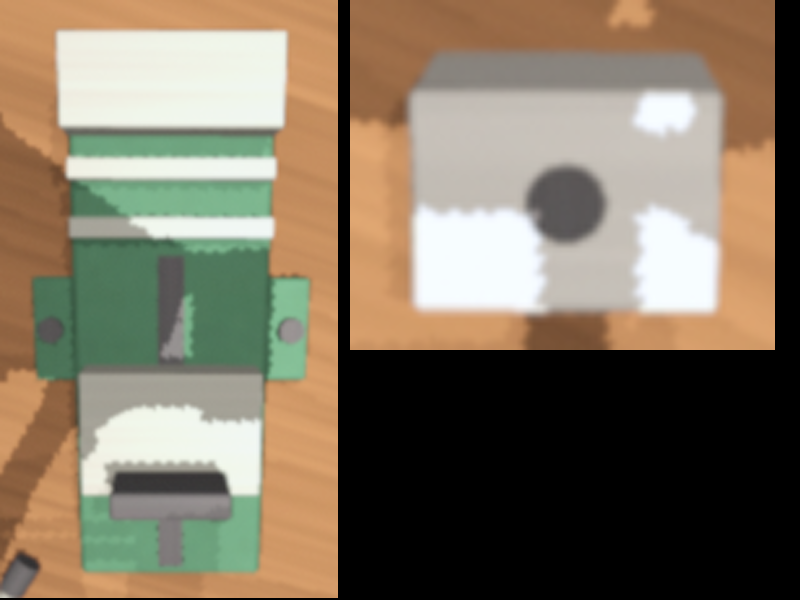

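Run:
```python
from h import *
d=pickle.load(open('d1.pkl','rb'));V,B=d['v'],d['b']
W=back(B,crop([(412,92),(721,94),(718,312),(414,309),(565,204)],270,155,5,350),.054)
e=np.diff(np.r_[W[:4],W[:1]],axis=0);print(W.round(4)[:,:2].tolist(),W[:4].mean(0),np.linalg.norm(e,axis=1).round(4),np.degrees(np.arctan2(e[:,1],e[:,0])).round(1))
P=lambda a:crop(a,250,25,2.6)
jt=P([(57,31),(287,31),(284,128),(60,127)]);st=P([(80,374),(264,372)]);rt=P([(83,571),(258,571)]);pl=P([(112,495),(230,495),(230,518),(110,518)]);pa=P([(67,157),(276,157),(69,238),(274,238)])
def f(q):
    j=-.015+q[3];k=j-.049
    m=[(q[4],.045,.06),(q[4],-.045,.06),(.085,-.045,.06),(.085,.045,.06),(j,.04,.06),(j,-.04,.06),(-.12,.045,.032),(-.12,-.045,.032),
     (k+.006,.025,.096),(k+.006,-.025,.096),(k-.006,-.025,.096),(k-.006,.025,.096),(.075,q[5],.044),(.075,-q[5],.044),(.043,q[5],.044),(.043,-q[5],.044)]
    return (px(V,tf(q,m))-np.r_[jt,st,rt,pl,pa]).ravel()
s=least_squares(f,[.55,-.11,.31,.005,.12,.04],loss='soft_l1',f_scale=.5);print(s.x.round(4),np.degrees(s.x[2]),s.fun is not None and f(s.x).round(1).reshape(-1,2).tolist())
c=-np.array(V['R']).T@V['t'];print(c)
```

```text
[[0.5483, 0.299], [0.5704, 0.2445], [0.5304, 0.2275], [0.508, 0.2832], [0.5392, 0.2637]] [0.53930098 0.26353253 0.054     ] [0.0587 0.0435 0.06   0.0433] [ -67.9 -156.9  111.9   21.4]
[ 0.5501 -0.1099  0.3093  0.0011  0.1196  0.0442] 17.719529339753546 [[-0.4, -0.0], [0.3, 0.1], [0.2, -0.4], [-0.3, -0.1], [-0.5, -0.5], [-0.0, 0.4], [-0.7, 1.4], [1.1, 1.5], [-1.1, -0.8], [1.3, -0.7], [1.0, 1.3], [-0.2, 1.2], [-0.0, 0.3], [0.2, 0.4], [0.1, -0.6], [-0.1, -0.5]]
[ 0.58715426 -0.09811282  0.40011529]
```

Run:
```python
from station import r
import cv2,pickle,numpy as np
r.reach([.5394,.2628,.29],[180,0,22.2])
r.servo_line([.5394,.2628,.200],speed=.12)
s=r.sense();print(s['tcp_pos'],s['contact_force'])
r.grab(squeeze=35);s=r.sense();print(s['clock'],s['opening'],s['tcp_pos'],s['orientation'],s['contact_force'])
r.servo_line([.5394,.2628,.30],speed=.12);r.wait(.1)
s=r.sense();print(s['clock'],s['opening'],s['contact_force'])
p=r.snapshot('wrist');cv2.imwrite('pics/grasp.png',p['frame'][:,:,::-1]);pickle.dump(p,open('d2.pkl','wb'))
```

```text
[0.53979021 0.26297687 0.20128539] [-0.11573202  0.47107782  0.14686518]
5.7333 0.060055309326450645 [0.53949486 0.26275573 0.20034014] [ 1.79987863e+02 -2.58154960e-02  2.21987593e+01] [0.2705489  0.52893376 2.0803909 ]
6.8167 0.059723005640788834 [-0.27656986 -0.49654039 -3.94747233]
```

View pics/grasp.png

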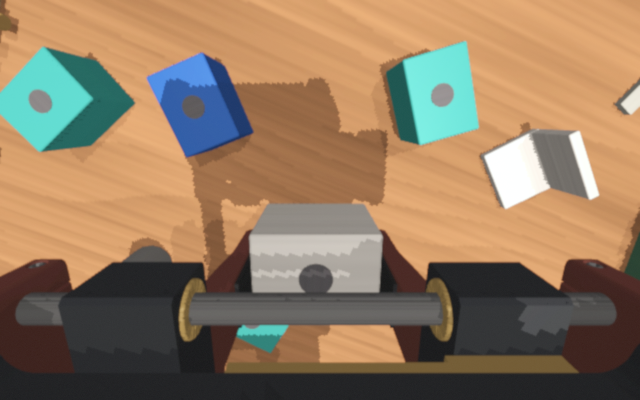

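Held: opening 60 mm, weight 3.9 N. The top front edge is at (249,235)-(382,235). I'll check the in-hand offset, then place it.

Run:
```python
from h import *
from station import r
p=pickle.load(open('d2.pkl','rb'));s=r.sense();t=s['tcp_pos'];y=np.radians(s['orientation'][2])
W=back(p,[(249,235),(382,235),(316,280)],t[2]-.1463)[:,:2]-t[:2]
c,n=np.cos(y),np.sin(y);print((W@np.array([[c,-n],[n,c]])).round(4), t)
q=[.5503,-.1107,np.radians(17.75)]
for lx in(.057,-.10):
  P=tf(q,[(lx,0,0)])[0];print(lx,P,r.inverse_kinematics([P[0],P[1],.245],[180,0,17.75]))
```

```text
[[ 0.0213  0.0306]
 [ 0.0214 -0.0283]
 [-0.0008  0.0009]] [0.53923982 0.26272313 0.29861475]
0.057 [ 0.60458656 -0.09332273  0.        ] [-1.19608636e+01  8.55055082e+00  8.31379598e+01 -2.54444375e-14
  8.83114894e+01  6.02891364e+01]
-0.1 [ 0.45506042 -0.14118643  0.        ] [-2.13290426e+01 -1.25738555e+01  1.03768145e+02 -2.54444375e-14
  8.88057108e+01  5.09209574e+01]
```

Run:
```python
from h import *
from station import r
q=[.5503,-.1107,np.radians(17.75)]
P=tf(q,[(.0575,0,0)])[0]
r.reach([P[0],P[1],.335],[180,0,17.75])
r.servo_line([P[0],P[1],.262],speed=.12);r.wait(.2)
s=r.sense();print(s['clock'],s['tcp_pos'],s['orientation'],s['opening'],s['contact_force'])
for n in('wrist','scene'):
    p=r.snapshot(n);f=p['frame'][:,:,::-1]
    if n=='scene': f=cv2.resize(f[150:270,180:290],None,fx=5,fy=5,interpolation=cv2.INTER_CUBIC)
    cv2.imwrite(f'pics/pre_{n}.png',f)
```

```text
9.1833 [ 0.60533236 -0.0932541   0.26339813] [ 1.79937044e+02 -1.12210267e-01  1.77461456e+01] 0.060040933042296074 [-0.23525111 -0.4448485  -4.86322344]
```

View pics/pre_wrist.png

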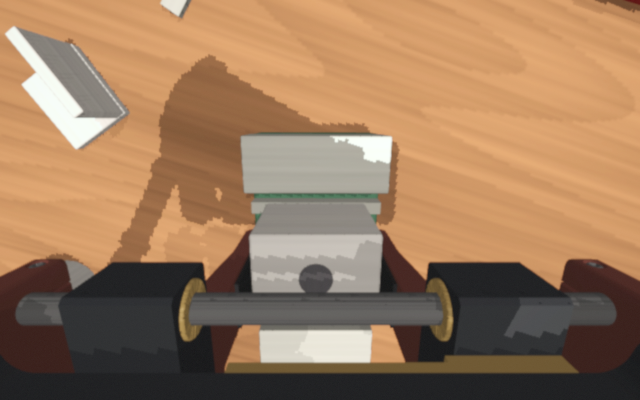

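View pics/pre_scene.png

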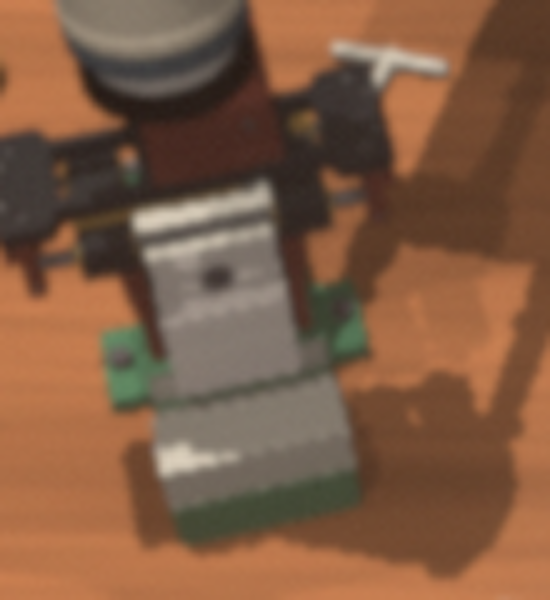

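The block is centred on the jaw, 249–382 against 242–391. I'll check the gap to the fixed jaw's face (edge at v≈193) before lowering.

Run:
```python
from h import *
from station import r
q=[.5503,-.1107,np.radians(17.75)]
p=r.snapshot('wrist');s=r.sense();t=s['tcp_pos'];y=np.radians(s['orientation'][2]);c,n=np.cos(y),np.sin(y)
g=lambda uv,z:((back(p,uv,z)[:,:2]-t[:2])@np.array([[c,-n],[n,c]]))
f=g([(244,193),(389,193)],.06);print('face',f.round(4));print('front top',g([(250,235),(382,235)],t[2]-.1463).round(4))
gap=f[:,0].mean()-.0214;print('gap',gap)
if .002<gap<.013 and abs(f[:,1].mean())<.004:
    P=tf(q,[(.0575,0,0)])[0]
    for z in(.248,.246,.245,.244,.243):
        r.servo_line([P[0],P[1],z],speed=.05 if z>.247 else .02);s=r.sense();print(z,s['clock'],s['tcp_pos'],s['contact_force'].round(1) if hasattr(s['contact_force'],'round') else s['contact_force'])
        if s['contact_force'][2]>2:break
    p=r.snapshot('wrist');cv2.imwrite('pics/down.png',p['frame'][:,:,::-1])
```

```text
face [[ 0.0274  0.0452]
 [ 0.0275 -0.0444]]
front top [[ 0.0217  0.0301]
 [ 0.0217 -0.0285]]
gap 0.006072935916114786
0.248 9.7667 [ 0.60487297 -0.0931505   0.24709081] [ 0.2 -0.6 -3.6]
0.246 10.0167 [ 0.60509858 -0.09315036  0.24604003] [ 0.2 -0.2 -4.3]
0.245 10.2667 [ 0.60505941 -0.09316523  0.24501903] [-0.4 -0.  -3.7]
0.244 10.5167 [ 0.60518942 -0.09321088  0.24437025] [ 0.2 -0.5 -2.7]
0.243 10.7667 [ 0.60513501 -0.09317189  0.24434824] [-2.6  0.1  5.2]
```

View pics/down.png

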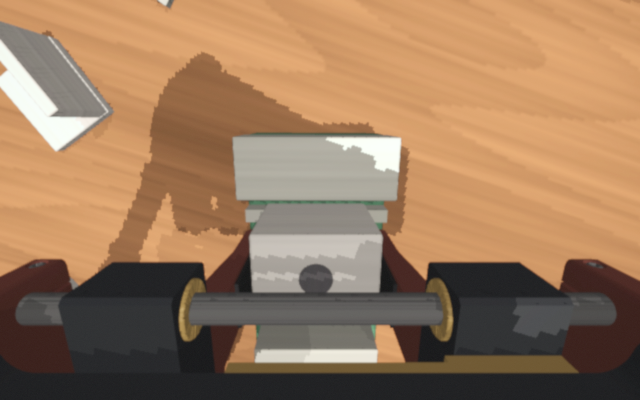

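Contact at TCP z 0.2443, as predicted for the block sitting on the parallels. Next I release, retreat, and push the plate under force watch.

Run:
```python
from h import *
from station import r
q=[.5503,-.1107,np.radians(17.75)]
P=tf(q,[(.0575,0,0)])[0]
r.let_go();print(r.sense()['opening'])
r.servo_line([P[0],P[1],.345],speed=.15)
Q=tf(q,[(-.108,0,0)])[0]
r.reach([Q[0],Q[1],.345],[180,0,17.75])
p=r.snapshot('wrist');cv2.imwrite('pics/rel.png',p['frame'][:,:,::-1]);pickle.dump(p,open('d3.pkl','wb'))
p=r.snapshot('top');cv2.imwrite('pics/rel_top.png',p['frame'][:,:,::-1])
print(r.sense()['clock'])
```

```text
0.08746658135617302
13.0833
```

View pics/rel.png

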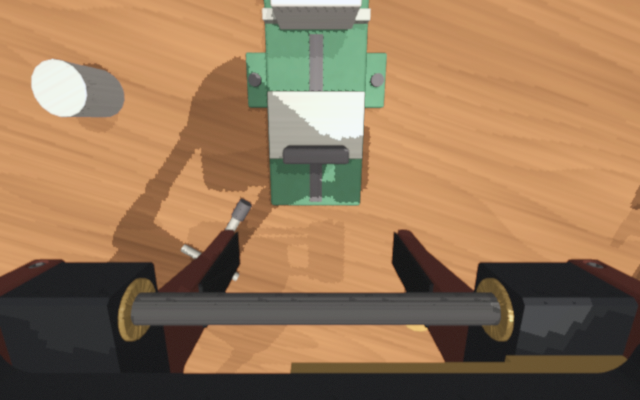

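The released block stands square on the parallels, and the plate is centred at (316,155). Closing the fingers and pushing.

Run:
```python
from h import *
from station import r
q=[.5503,-.1107,np.radians(17.75)]
p=pickle.load(open('d3.pkl','rb'))
print('plate rear',tf([0,0,-q[2]],back(p,[(284,162),(348,162)],.096)-[q[0],q[1],0]).round(4).tolist())
G=lambda x:tf(q,[(x,0,0)])[0]
r.grab(squeeze=10);print(r.sense()['opening'])
Q=G(-.108);r.servo_line([Q[0],Q[1],.255],speed=.15);r.wait(.1)
s=r.sense();f0=np.array(s['contact_force']);u=np.array([np.cos(q[2]),np.sin(q[2]),0]);print(s['clock'],s['tcp_pos'],f0)
def go(x,v):
    Q=G(x);r.servo_line([Q[0],Q[1],.255],speed=v);s=r.sense()
    F=-(np.array(s['contact_force'])-f0)@u;t=np.array(s['tcp_pos'])-G(0);print(round(x,4),round(s['clock'],2),'Fx',round(F,1),'at',round(t[:2]@u[:2],4),'fz',round(s['contact_force'][2],1));return F
for x in(-.085,-.07,-.055,-.045,-.038):
    F=go(x,.05)
    if F>20:break
```

```text
plate rear [[-0.0674, 0.025, 0.096], [-0.0674, -0.0231, 0.096]]
0.0006079676497676708
15.275 [ 0.44783424 -0.14377691  0.25658994] [-0.06164226 -0.42256716  0.00525047]
-0.085 15.88 Fx 0.9 at -0.0848 fz 0.0
-0.07 16.33 Fx -0.5 at -0.0696 fz -0.5
-0.055 16.78 Fx -1.3 at -0.0547 fz -0.0
-0.045 17.13 Fx 0.9 at -0.0448 fz -0.2
-0.038 17.43 Fx 0.8 at -0.0379 fz 0.5
```

Run:
```python
from station import r
import cv2
for n in('wrist','scene'):
    p=r.snapshot(n);f=p['frame'][:,:,::-1]
    if n=='scene': f=cv2.resize(f[150:270,180:290],None,fx=5,fy=5,interpolation=cv2.INTER_CUBIC)
    cv2.imwrite(f'pics/push_{n}.png',f)
```

```text
(no output)
```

View pics/push_wrist.png

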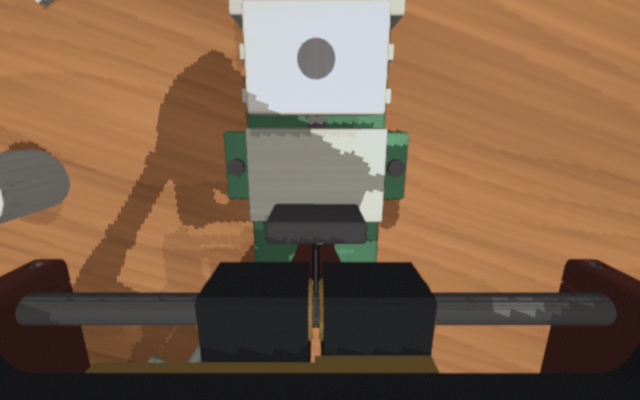

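View pics/push_scene.png

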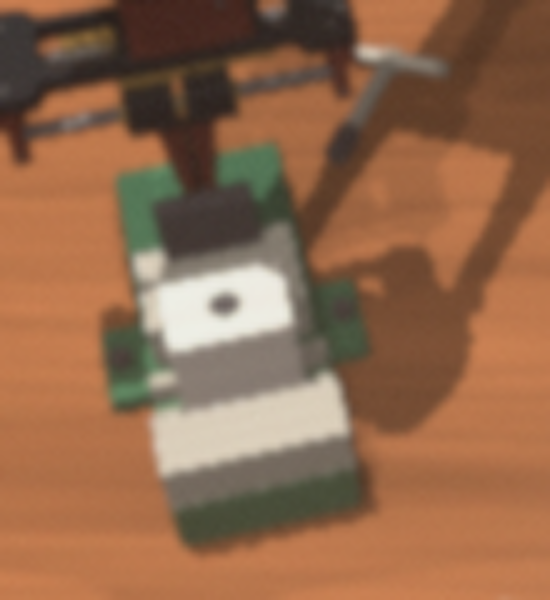

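The jaw is following the fingers. Gaps remain at v≈120 in the wrist view (jaw to block) and on the far side. I'll continue in small steps until the force rises.

Run:
```python
from h import *
from station import r
q=[.5503,-.1107,np.radians(17.75)]
G=lambda x:tf(q,[(x,0,0)])[0];u=np.array([np.cos(q[2]),np.sin(q[2]),0])
def go(x,v):
    Q=G(x);r.servo_line([Q[0],Q[1],.255],speed=v);s=r.sense()
    F=-np.array(s['contact_force'])@u;t=np.array(s['tcp_pos'])-G(0);print(round(x,4),round(s['clock'],2),'Fx',round(F,1),'at',round(t[:2]@u[:2],4),'fz',round(s['contact_force'][2],1));return F
for x in np.r_[-.033,-.030,np.arange(-.028,-.014,.001)]:
    F=go(x,.02)
    if F>14:break
p=r.snapshot('wrist');cv2.imwrite('pics/end.png',p['frame'][:,:,::-1])
```

```text
-0.033 17.93 Fx 3.0 at -0.0329 fz 0.7
-0.03 18.23 Fx 4.9 at -0.03 fz 1.8
-0.028 18.48 Fx 5.8 at -0.0281 fz 2.3
-0.027 18.73 Fx 5.3 at -0.0272 fz 2.5
-0.026 18.98 Fx 6.4 at -0.0262 fz 3.0
-0.025 19.23 Fx 5.2 at -0.0252 fz 2.6
-0.024 19.48 Fx 9.2 at -0.0247 fz 5.0
-0.023 19.73 Fx 13.9 at -0.0243 fz 6.9
-0.022 19.98 Fx 18.0 at -0.0239 fz 9.0
```

View pics/end.png

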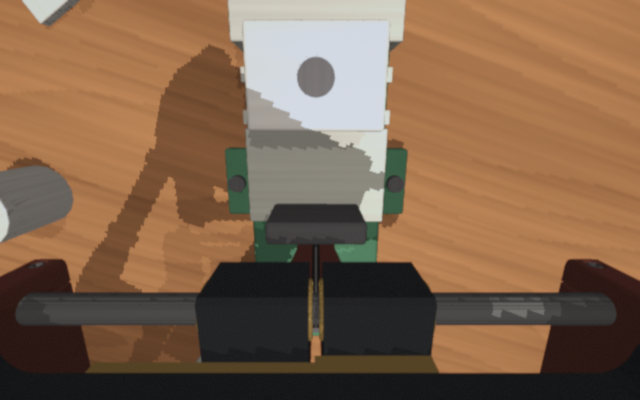

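The force rises stiffly at −0.024, which is the predicted travel of 0.056, and no gap is left on either side. One more slight press, then retreat and check.

Run:
```python
from h import *
from station import r
q=[.5503,-.1107,np.radians(17.75)]
G=lambda x:tf(q,[(x,0,0)])[0];u=np.array([np.cos(q[2]),np.sin(q[2]),0])
Q=G(-.0205);r.servo_line([Q[0],Q[1],.255],speed=.02);r.wait(.2);s=r.sense();print(s['contact_force'],(np.array(s['tcp_pos'])-G(0))@u)
Q=G(-.06);r.servo_line([Q[0],Q[1],.255],speed=.06)
r.servo_line([Q[0],Q[1],.40],speed=.15);r.wait(.2)
p=r.snapshot('wrist');cv2.imwrite('pics/fin_w.png',p['frame'][:,:,::-1]);pickle.dump(p,open('d4.pkl','wb'))
f=r.snapshot('scene')['frame'][:,:,::-1];cv2.imwrite('pics/fin_s.png',cv2.resize(f[150:270,180:290],None,fx=5,fy=5,interpolation=cv2.INTER_CUBIC))
print(r.sense()['clock'],r.sense()['contact_force'])
```

```text
[-24.60157095  -4.43247774  13.20659126] -0.023269852983193968
22.7 [ 0.33484622  0.06080966 -0.00692306]
```

View pics/fin_w.png

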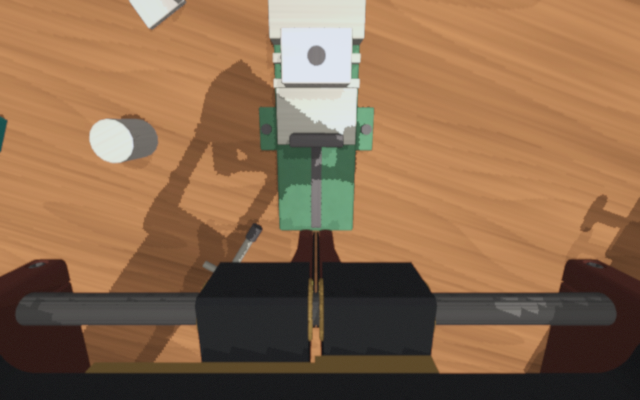

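View pics/fin_s.png

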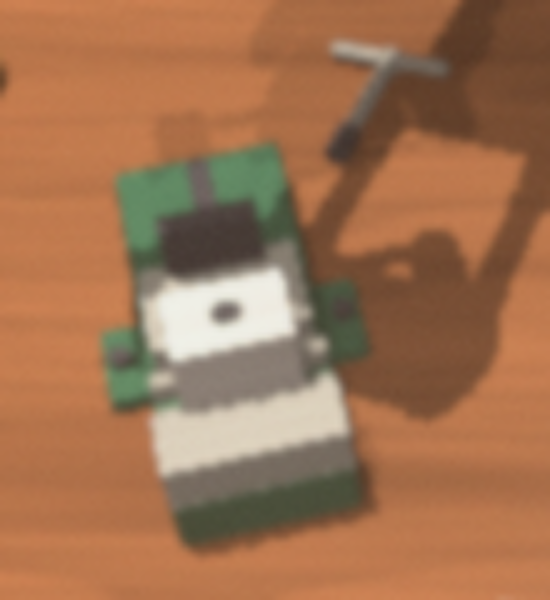

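Run:
```python
from h import *
q=[.5503,-.1107,np.radians(17.75)]
p=pickle.load(open('d4.pkl','rb'))
L=lambda uv,z:tf([0,0,-q[2]],back(p,uv,z)-[q[0],q[1],0])[:,:2].round(4).tolist()
f=cv2.imread('pics/fin_w.png')[0:160,255:380];cv2.imwrite('pics/fin_z.png',cv2.resize(f,None,fx=3.7,fy=3.7,interpolation=cv2.INTER_CUBIC))
print('spot',L([(316,55)],.098),'plate rear',L([(290,146),(343,146)],.096))
print('pred rear of plate px',px(p,tf(q,[(-.014,.025,.096),(.063,0,.098)])))
```

```text
spot [[0.0633, 0.0013]] plate rear [[-0.0129, 0.025], [-0.0128, -0.0236]]
pred rear of plate px [[290.04744576 147.21164456]
 [317.52609892  55.36235948]]
```

View pics/fin_z.png

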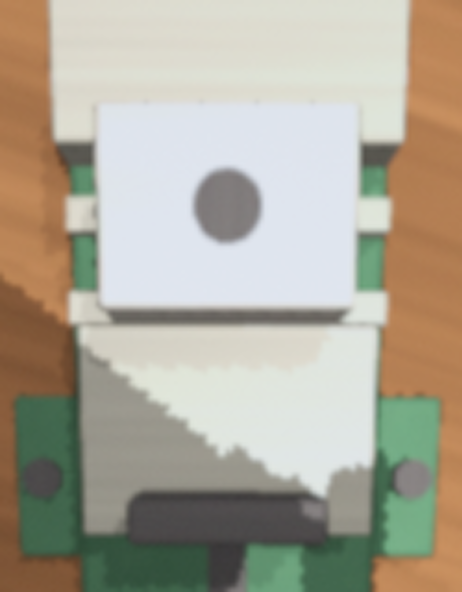

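The block is clamped square. Its drill spot measures vise (63.3, 1.3) mm against a nominal (63, 0), the plate is at full travel, and no gap shows. Handing in.

```bash
python3 -c "
from station import r
r.hand_in();print(r.sense()['clock'])"
```

```text
the job is handed in; nothing more can be done
the job is handed in; nothing more can be done
```

The aluminium block is clamped in the green vise and the job is handed in, at about 23 s on the robot's clock. I gripped the block by its 60 mm side and set it on the parallels about 6 mm short of the fixed jaw. I then let go, closed the fingers and pushed the sliding jaw up to about 25 N against the block, and backed clear.

**Last checks:**
- **Position:** the drill spot measures vise x = 63.3 mm, y = 1.3 mm, against 63 and 0 as asked. The block is square and upright, and the last wrist picture shows no gap at either jaw.
- **Jaw travel:** the push force rose stiffly where travel 0.056 was expected. The plate's rear face measures about 57 mm of travel in the camera, within the 2 mm calibration.
- **Robot clear:** the contact force was about 0 after the arm retreated.

**Disagreements:** the first camera views differed by up to 5 mm on where the block stood. The wrist camera settled that before the grasp, and no check failed. The hand-in itself gave no verdict.

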